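# Clear the bench dogs and turn the clock dials

### The arm

A 7-joint arm with a two-finger parallel gripper is mounted at the origin on the work surface. World frame = base frame: x ahead of the robot, y to its left, z up, the work surface at z = 0. Lengths are in m, angles in rad, forces in N, time in s.
With the tool pointing down it reaches from about 0.425 to 0.825 m from the base axis. Payload 3.6 kg.
Tool frame: the origin (TCP) lies where the fingers leave the gripper's body, on its centre line; the fingertips stand 73 mm ahead of it and the grasp point (between the pads) lies 54 mm ahead of it; z points along the fingers, y is the line along which they close (so a half turn about z gives the same grasp; the last joint's range is limited). The gripper opens to 85 mm and grips with 20 to 120 N. Pads are 22 mm wide; open, the fingers measure 114 mm over their backs; the gripper's body (76 mm by 85 mm) begins 54 mm behind the grasp point. The pads swing forward as they close: fully open they stand 13 mm farther back than shut.
Start: joints at [1.24, 0.615, -0.013, 1.423, 0.008, 1.103, -0.04], TCP at [0.194, -0.62, 0.304] pointing down, gripper open.
Joint ranges: [-3.12, 3.12], [-0.3, 2.06], [-1.34, 1.32], [0.26, 2.42], [-1.36, 4.5], [0.01, 1.98], [-2.84, 2.84]. Speed limits (rad/s): [2.79, 2.79, 3.14, 3.14, 3.14, 3.14, 3.14].

### API

Orientations are given as a unit quaternion [x, y, z, w].
In Python, from station import arm, snapshot, camera_info, ticket gives the robot as it stands. Calls block until the motion is done:
- arm.movep(position, orientation): joint-space move of the TCP to a pose.
- arm.line_to(position, velocity=0.15, ori=None): straight line of the TCP; ori=None keeps the orientation; velocity is the mean speed in m/s.
- arm.move_j(angles): joint-space move.
- arm.move_gripper(opening, effort=None): opening from 0.0 (shut) to 1.0 (fully open); effort is the grip in N (None keeps the last); returns when the fingers have stopped.
- arm.pause(seconds).
- arm.ik(position, orientation): joint angles nearest the present ones, or None.
- snapshot(name): name is "scene" or "top" or "wrist"; returns the picture (480x640x3 uint8, blue, green, red); there is no depth.
- camera_info(name): a dict with "fx", "fy", "cx", "cy" (pixels), "R" (3x3) and "t" (3): a world point X has camera coordinates R X + t; the wrist camera has in their place "T_tool_cam" (4x4, takes a point from camera to tool coordinates, whose origin is the TCP and whose axes are the flange's). Camera axes: x right, y down, z forward; pixel columns grow to the right and rows downward; lengths in m; the calibration is good to about 2 mm. The wrist camera is an equidistant fisheye: a pixel r from the principal point sees the ray r / f radians off the axis. A picture is of the moment at which its call begins: read the wrist's pose just before it. camera_info takes no time and is no camera call.
A pose or a line that the arm cannot do raises arm.MotionError and nothing moves.
- ticket.finish_job(): hands the job in; it is judged then, once.
Readings, each from a call of its own:
- arm.read_time(): time.
- arm.read_joint_positions(): joint angles.
- arm.read_dq(): joint speeds.
- arm.read_effort(): joint torques, N m.
- arm.read_tool_pos(): TCP position.
- arm.read_eef_rot(): TCP orientation.
- arm.read_ft_force(): force on the tool from outside, world axes, zero at the start.
- arm.read_wrist_torque(): the same for the moment, N m.
- arm.read_opening(): opening from 0.0 (shut) to 1.0 (fully open).
- arm.read_finger_force(): force on a finger pad.
Only numpy, scipy, OpenCV 4.12 (cv2) and the standard library are available. Lean on these libraries where they do the work, as an engineer would, in place of code of your own. Each camera call takes 0.05 s, during which the arm holds its last target. There are 200 camera calls.

### The job

The backs of the clock dials are sanded: first draw every orange bench dog up out of the riser and put the dogs away in the grey tray. Then turn each dial over (they are too thin and wide to pick up where they lie, but can be slid a little over the riser's front edge to get hold of them) and leave every dial lying flat, blue face up, wholly on top of the riser and not on one another. Leave the sanding block, mallet and bottle where they are.

Things in the scene. Friction and masses are not known exactly. Their poses are not given: they have to be found in the camera images.
- riser_top (a point): bench riser: a fixed brown wooden platform 240 mm deep (its x), 460 mm wide (its y) and 120 mm high, with open air under the front. This point is the centre of its flat top; x points away from the robot, y to the left along its length, z up. Its front edge is the long edge at x = -120 mm, facing the robot. The top is 45 mm thick and has three round through-holes 23.5 mm wide, at x = -88 mm and y = -145, 0 and 145 mm
- tray: loose grey open tray on the bench, 150 mm (its x) by 110 mm (its y), 40 mm high, walls and floor 5 mm thick, 0.7 kg. Origin at the centre of its underside, z up
- dog1_mid (a point): bench dog 1 (may be absent): an orange square head 30 x 30 mm and 45 mm high on a round brass shank 22 mm thick and 46 mm long, about 90 g; it stands upright with its shank in a hole of the riser and its head resting on the riser's top. This point is half-way along the dog, 0.5 mm below the head's underside: the head's centre is 23 mm above it, the shank's foot 45.5 mm below; z points from the shank to the head, x and y are square to the head's sides
- dog2_mid (a point): bench dog 2 (may be absent): an orange square head 30 x 30 mm and 45 mm high on a round brass shank 22 mm thick and 46 mm long, about 90 g; it stands upright with its shank in a hole of the riser and its head resting on the riser's top. This point is half-way along the dog, 0.5 mm below the head's underside: the head's centre is 23 mm above it, the shank's foot 45.5 mm below; z points from the shank to the head, x and y are square to the head's sides
- dog3_mid (a point): bench dog 3 (may be absent): an orange square head 30 x 30 mm and 45 mm high on a round brass shank 22 mm thick and 46 mm long, about 90 g; it stands upright with its shank in a hole of the riser and its head resting on the riser's top. This point is half-way along the dog, 0.5 mm below the head's underside: the head's centre is 23 mm above it, the shank's foot 45.5 mm below; z points from the shank to the head, x and y are square to the head's sides
- dial1_mid (a point): clock dial 1 (may be absent): a round plywood disc 120 mm across and 8 mm thick, about 70 g; one face is bare wood, the other is painted blue with white hour marks. This point is its centre, half-way through; z points out of the bare face (up at the start, down once turned over). It is too wide to be gripped across
- dial2_mid (a point): clock dial 2 (may be absent): a round plywood disc 120 mm across and 8 mm thick, about 70 g; one face is bare wood, the other is painted blue with white hour marks. This point is its centre, half-way through; z points out of the bare face (up at the start, down once turned over). It is too wide to be gripped across
- dial3_mid (a point): clock dial 3 (may be absent): a round plywood disc 120 mm across and 8 mm thick, about 70 g; one face is bare wood, the other is painted blue with white hour marks. This point is its centre, half-way through; z points out of the bare face (up at the start, down once turned over). It is too wide to be gripped across
- block: sanding block of cork and dark wood, 110 x 65 x 44 mm, loose, a bystander. Origin at the centre of its underside
- mallet: wooden mallet lying on the bench, 310 mm long, head 75 x 130 x 60 mm, loose, a bystander. Origin under the middle of the head, the handle towards its -x
- bottle: standing green bottle, 72 mm wide, 200 mm high, loose, a bystander. Origin at the centre of its underside
- dog1: bench dog 1 again, by the centre of its shank's foot; axes as at its middle
- dial1: clock dial 1 again, by the centre of its blue face; axes as at its middle
- dog2: bench dog 2 again, by the centre of its shank's foot; axes as at its middle
- dial2: clock dial 2 again, by the centre of its blue face; axes as at its middle
- dog3: bench dog 3 again, by the centre of its shank's foot; axes as at its middle
- dial3: clock dial 3 again, by the centre of its blue face; axes as at its middle
Things that resemble listed ones, but are neither listed nor needed, are in the scene too. What is shaped like the dog3 but green is not meant. What is shaped like the dog1 but purple is not meant.

How it is judged:
On the way, in this order (a step that is already met when the one before it is completed fails the run):
1. every bench dog present has been drawn and lies or stands released in the tray (x of dog1_mid in the frame of tray between -0.075 and 0.075 m and y of dog1_mid in the frame of tray between -0.055 and 0.055 m and z of each of dog1_mid, dog2_mid, dog3_mid in the frame of tray below 0.065 m and linear speed of each of dog1, dog2, dog3 below 0.05 m/s and contact force between each of dog1, dog2, dog3 and the fingers below 0.1 N and x of dog2_mid in the frame of tray between -0.075 and 0.075 m and y of dog2_mid in the frame of tray between -0.055 and 0.055 m and x of dog3_mid in the frame of tray between -0.075 and 0.075 m and y of dog3_mid in the frame of tray between -0.055 and 0.055 m), for 0.2 s.
2. every dial present lies blue face up, flat and wholly on the riser (angle between each of dial1_mid, dial2_mid, dial3_mid's own z axis and vertical above 3.04 rad and x of dial1_mid in the frame of riser_top between -0.065 and 0.065 m and y of dial1_mid in the frame of riser_top between -0.175 and 0.175 m and z of dial1_mid in the frame of riser_top between -0.002 and 0.01 m and linear speed of each of dial1, dial2, dial3 below 0.03 m/s and x of dial2_mid in the frame of riser_top between -0.065 and 0.065 m and y of dial2_mid in the frame of riser_top between -0.175 and 0.175 m and z of dial2_mid in the frame of riser_top between -0.002 and 0.01 m and x of dial3_mid in the frame of riser_top between -0.065 and 0.065 m and y of dial3_mid in the frame of riser_top between -0.175 and 0.175 m and z of dial3_mid in the frame of riser_top between -0.002 and 0.01 m), for 0.2 s.
At the end, for the whole second after the job is handed in: every dog released and still in the tray (middle inside its outline, under 65 mm above its underside); every dial still, blue face up within 0.1 rad of level, on the riser top (-2 to 10 mm), centre within 65 mm (x) and 175 mm (y) of its middle: 5 mm overhang at most (all of step 1 and all of step 2); the robot touches nothing.
It fails at once if the sanding block is moved by more than 30 mm (distance of block from where it was at the start of the episode above 0.03 m).
It fails at once if the mallet is moved by more than 30 mm (distance of mallet from where it was at the start of the episode above 0.03 m).
It fails at once if the bottle is moved by more than 30 mm (distance of bottle from where it was at the start of the episode above 0.03 m).
Of dog1, dog2, dog3 only 1 to 3 are there at a start; the rules pass over those that are not, and their reading is None.
Of dial1, dial2, dial3 only 2 to 3 are there at a start; the rules pass over those that are not, and their reading is None.
At some moment in a run one of tray, dial1, dial2, dial3 may be knocked a few centimetres aside while the robot is not near it.
It also fails if it takes over 210 s, if anything falls off the work surface, if the arm or the gripper's body presses on something with over 40 N, if the wrist force passes 120 N, or if a joint passes its speed limit or range.

## Working session

There is one attempt and no reset: what is moved stays moved. The work goes in short steps, each a Python script; the robot and the scene stay as the last script left them, time stands still between calls to the robot, and variables do not carry over. Pictures are saved under pics/ and viewed, at most 14 in all, crops included, and the job is handed in when it is done.

```bash
ls; mkdir -p pics; python3 - <<'E'
from station import arm, snapshot, camera_info
import cv2
for n in ["scene","top"]:
    cv2.imwrite(f"pics/{n}0.png",snapshot(n)); c=camera_info(n); print(n,c)
print(camera_info("wrist"),arm.read_eef_rot(),arm.read_time())
E
```

```text
pics
scene {'fx': 455.76692994954936, 'fy': 455.76692994954936, 'cx': 321.8762057657713, 'cy': 238.5972526925149, 'R': array([[-0.68671124,  0.72676804, -0.01535867],
       [ 0.57287796,  0.52805543, -0.62687185],
       [-0.4474802 , -0.43927858, -0.77897099]]), 't': array([ 0.32234975, -0.21800993,  1.2341586 ])}
top {'fx': 569.5910417666638, 'fy': 569.5910417666638, 'cx': 321.67399146847646, 'cy': 238.3201963491733, 'R': array([[ 0.07705246, -0.99702569,  0.00163861],
       [-0.97119396, -0.07542762, -0.22603753],
       [ 0.22548882,  0.01582534, -0.97411722]]), 't': array([-0.02959423,  0.48325006,  1.45741309])}
{'fx': 371.64829954431775, 'fy': 371.64829954431775, 'cx': 320.26628819779825, 'cy': 242.50369528148536, 'T_tool_cam': array([[-1.28741863e-03, -9.49664804e-01, -3.13265227e-01,
         8.06297760e-02],
       [ 9.99998671e-01, -1.53591122e-03,  5.46450421e-04,
         1.89622118e-04],
       [-1.00009231e-03, -3.13264107e-01,  9.49665520e-01,
        -7.06764601e-02],
       [ 0.00000000e+00,  0.00000000e+00,  0.00000000e+00,
         1.00000000e+00]])} [ 9.88482324e-01  1.51331799e-01 -1.99124638e-04 -1.15848071e-03] 0.1
```

View pics/scene0.png

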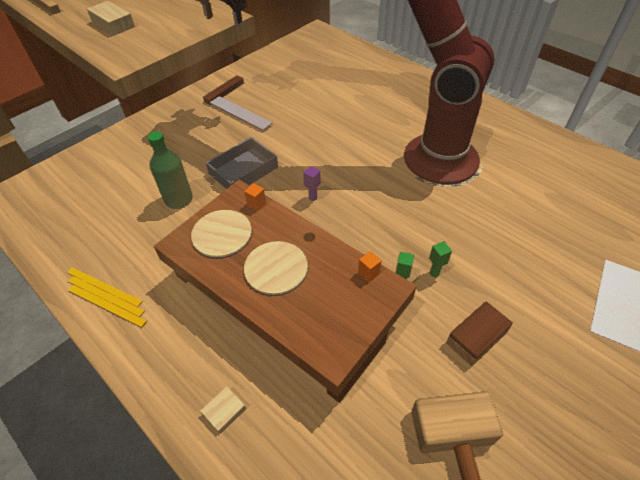

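View pics/top0.png

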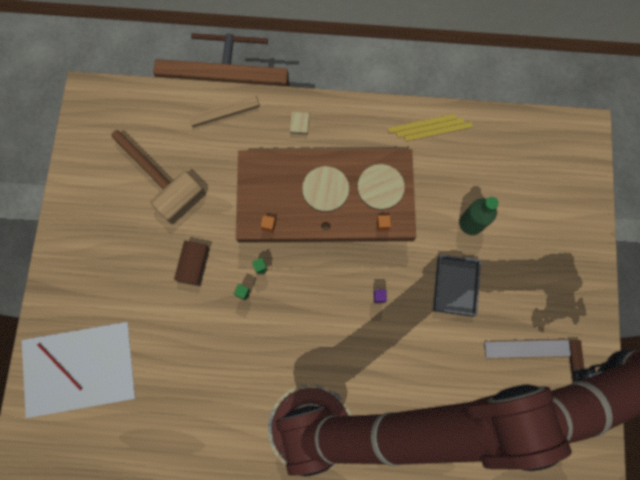

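The overhead view shows orange dogs at about (268,222) and (384,222), an empty hole at (326,226), dials at (326,188) and (381,186), and the tray at (457,285). Green decoys are at (260,266) and (243,292), the purple one is at (380,296) and the bottle is at (478,216).

```bash
cat > h.py <<'E'
import numpy as np, cv2
from scipy.spatial.transform import Rotation as Rot
from station import arm, snapshot, camera_info, ticket
def ray(n,px,pose=None):
    c=camera_info(n); u,v=(px[0]-c["cx"])/c["fx"],(px[1]-c["cy"])/c["fy"]
    if n!="wrist":
        R,t=c["R"],c["t"]; return -R.T@t, R.T@np.array([u,v,1.])
    th=np.hypot(u,v); d=np.array([u/th*np.sin(th),v/th*np.sin(th),np.cos(th)]) if th>1e-9 else np.array([0,0,1.])
    T=c["T_tool_cam"]; p,R=pose
    return R@T[:3,3]+p, R@T[:3,:3]@d
def onz(n,px,z,pose=None):
    o,d=ray(n,px,pose); return o+d*(z-o[2])/d[2]
def mask(img,kind):
    h=cv2.cvtColor(img,cv2.COLOR_BGR2HSV)
    lo,hi={"orange":((5,180,120),(18,255,255)),"wood":((12,50,150),(30,150,255)),"blue":((95,90,40),(130,255,255)),
           "riser":((0,120,40),(13,215,150)),"grey":((90,0,20),(140,110,130))}[kind]
    return cv2.inRange(h,lo,hi)
def blobs(m,amin):
    cs,_=cv2.findContours(m,cv2.RETR_EXTERNAL,cv2.CHAIN_APPROX_NONE)
    return sorted([c for c in cs if cv2.contourArea(c)>amin],key=lambda c:-cv2.contourArea(c))
E
python3 - <<'E'
from h import *
im=cv2.imread("pics/top0.png"); hs=cv2.cvtColor(im,cv2.COLOR_BGR2HSV)
for n,p in dict(orange=(268,222),dial=(330,180),riser=(270,170),riser2=(326,235),bench=(430,180),tray=(457,295),tray2=(457,270)).items(): print(n,hs[p[1],p[0]])
for c in blobs(mask(im,"orange"),20): 
    p=cv2.minAreaRect(c); print("dog",p,onz("top",p[0],.16).round(4))
m=mask(im,"riser"); c=[c for c in blobs(m,500)]
for q in c[:4]: print(cv2.minAreaRect(q),cv2.contourArea(q))
# dials, inside riser roi
roi=np.zeros_like(m); roi[155:215,245:412]=255
for c in blobs(mask(im,"wood")&roi,300):
    e=cv2.fitEllipse(c); w=np.array([onz("top",q[0],.128) for q in c]); cc,r=cv2.minEnclosingCircle(w[:,:2].astype(np.float32)); print("dial",e,cc,r)
E
```

```text
orange [ 14 171 155]
dial [ 21  74 158]
riser [ 13 132 108]
riser2 [ 12 132 116]
bench [ 18  95 139]
tray [105  16  64]
tray2 [100  12  63]
((325.7166442871094, 194.8141632080078), (90.71923828125, 178.07766723632812), 89.5692138671875) 15491.0
((220.8248748779297, 72.4517822265625), (133.3744659423828, 16.173080444335938), 4.085616588592529) 1794.0
((191.099609375, 262.1265869140625), (23.57613182067871, 40.259788513183594), 14.931416511535645) 777.0
dial ((380.7875671386719, 185.89974975585938), (41.450321197509766, 43.90480422973633), 100.56727600097656) (0.6177577376365662, -0.1348392516374588) 0.05769320949912071
dial ((325.2234802246094, 187.96914672851562), (41.50123977661133, 43.719970703125), 90.91783905029297) (0.6015436053276062, 0.007776715327054262) 0.05774873495101929
```

```bash
python3 - <<'E'
import cv2
im=cv2.imread("pics/top0.png")[135:325,225:505]; cv2.imwrite("pics/c0.png",cv2.resize(im,None,fx=2.85,fy=2.85,interpolation=cv2.INTER_CUBIC))
E
```

```text
(no output)
```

View pics/c0.png

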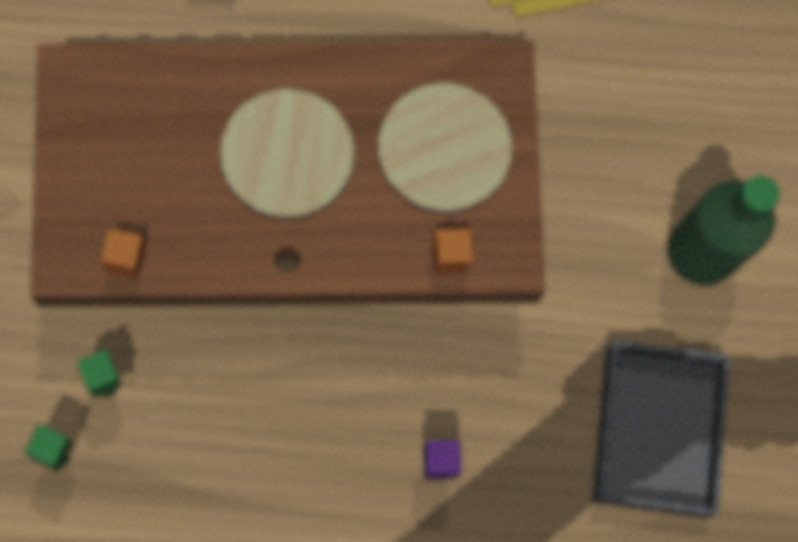

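The crop shows the riser top's corners at crop (38,42), (533,38), (541,292) and (34,296). The hole is at (287,260), the left dog is turned slightly, and the tray corners are at (608,343), (727,357), (713,515) and (595,500).

```bash
python3 - <<'E'
from h import *
im=cv2.imread("pics/top0.png"); f=lambda a,b:(a/2.85+225-.3,b/2.85+135-.3)
C=np.array([onz("top",f(*p),.12) for p in [(38,42),(533,38),(541,292),(34,296)]]); print(C.round(4)); print("sides",[np.linalg.norm(C[i]-C[i-1]).round(3) for i in range(4)],"centre",C.mean(0))
yax=C[0]+C[3]-C[1]-C[2]; print("riser yaw deg",np.degrees(np.arctan2(-yax[0],yax[1])))
print("hole",onz("top",f(287,260),.12))
T=np.array([onz("top",f(*p),.04) for p in [(608,343),(727,357),(713,515),(595,500)]]); print(T.round(3),"tray",T.mean(0),[np.linalg.norm(T[i]-T[i-1]).round(3) for i in range(4)])
h=cv2.cvtColor(im,cv2.COLOR_BGR2HSV)
m=cv2.inRange(h,(5,165,90),(20,255,255)); m[:150]=0;m[245:]=0
for c in blobs(m,40):
    w=np.array([onz("top",q[0],.165)[:2] for q in c],np.float32); print("dog",cv2.boundingRect(c),cv2.minAreaRect(w))
for nm,p in dict(g1=(98,372),g2=(48,447),purple=(443,458)).items(): print(nm,onz("top",f(*p),.085))
q=Rot.from_matrix(np.array([[0,0,1],[0,1,0],[-1,0,0]])) # tool z -> +x, y->y
for roll in (90,-90):
  for x in (.35,.4,.45,.5):
    R=Rot.from_euler('z',0)*q*Rot.from_euler('z',roll,degrees=True)
    print(roll,x,arm.ik([x,0,.2],R.as_quat()), arm.ik([x,0,.125],R.as_quat()) is not None)
E
```

```text
[[ 0.6917  0.2449  0.12  ]
 [ 0.7312 -0.2111  0.12  ]
 [ 0.4904 -0.2282  0.12  ]
 [ 0.4518  0.222   0.12  ]]
sides [np.float64(0.241), np.float64(0.458), np.float64(0.241), np.float64(0.452)] centre [0.59128226 0.00688051 0.12      ]
riser yaw deg 4.927909050093094
hole [ 5.02237533e-01 -2.13944264e-04  1.20000000e-01]
[[ 0.466 -0.305  0.04 ]
 [ 0.461 -0.416  0.04 ]
 [ 0.313 -0.405  0.04 ]
 [ 0.319 -0.297  0.04 ]] tray [ 0.38974007 -0.35590964  0.04      ] [np.float64(0.148), np.float64(0.111), np.float64(0.148), np.float64(0.108)]
dog (378, 215, 12, 16) ((0.5106351375579834, -0.1434410661458969), (0.03876008838415146, 0.027292218059301376), 3.13844895362854)
dog (261, 216, 14, 16) ((0.4863673448562622, 0.1429341435432434), (0.030193176120519638, 0.03642088919878006), 84.52115631103516)
g1 [0.39387828 0.16246508 0.085     ]
g2 [0.32270445 0.20007269 0.085     ]
purple [ 0.34013018 -0.1524197   0.085     ]
90 0.35 None False
90 0.4 None False
90 0.45 None False
90 0.5 None False
-90 0.35 None False
-90 0.4 None False
-90 0.45 None False
-90 0.5 None False
```

The measured sizes and hole positions agree with the given ones. Horizontal-tool IK fails from this posture, so I'll fit a kinematic model from `arm.ik` samples (no motion needed) to find usable postures.

```bash
cat > kin.py <<'E'
import numpy as np, itertools
from scipy.spatial.transform import Rotation as Rot
from scipy.optimize import least_squares
LO=np.array([-3.12,-.3,-1.34,.26,-1.36,.01,-2.84]); HI=np.array([3.12,2.06,1.32,2.42,4.5,1.98,2.84])
def fk(P,q,n=7):
    # P: per joint axis w(3), point p(3), then tool pos(3), rotvec(3)
    R=Rot.identity(); t=np.zeros(3)
    for i in range(n):
        w=P[6*i:6*i+3]; w=w/np.linalg.norm(w); p=P[6*i+3:6*i+6]
        Ri=Rot.from_rotvec(w*q[i]); t=t+R.apply(p-Ri.apply(p)); R=R*Ri
    if n==7: return t+R.apply(P[42:45]), R*Rot.from_rotvec(P[45:48])
    return R,t
def ik(P,pos,R,seed=None,tries=40,rng=np.random.default_rng(0),margin=.03):
    out=[]
    for k in range(tries if seed is None else 1):
        s=rng.uniform(LO+.05,HI-.05) if seed is None else np.clip(seed,LO+margin+1e-3,HI-margin-1e-3)
        def f(q):
            p,r=fk(P,q); return np.r_[(p-pos)*5,(R.inv()*r).as_rotvec()]
        s=least_squares(f,s,bounds=(LO+margin,HI-margin),max_nfev=60)
        if s.cost<1e-8: out.append(s.x)
    return out
E
python3 - <<'E'
from h import *; import kin, itertools, pickle
rng=np.random.default_rng(1); D=[(arm.read_joint_positions(),arm.read_tool_pos(),arm.read_eef_rot())]
base=Rot.from_quat(arm.read_eef_rot())
for k in range(400):
    a=rng.uniform(-2.5,1.5); r=rng.uniform(.35,.8); p=[r*np.cos(a),r*np.sin(a),rng.uniform(.1,.6)]
    o=(Rot.from_rotvec(rng.normal(size=3)*.5)*Rot.from_euler('z',a+1.2)*base).as_quat()
    q=arm.ik(p,o)
    if q is not None: D.append((np.array(q),np.array(p),o))
print(len(D)); Q=np.array([d[0] for d in D]); print(Q.std(0).round(2))
D=D[:60]
best=None
Z=np.array([0,0,1.]);Y=np.array([0,1.,0])
for s in itertools.product([1,-1],repeat=3):
    P=[]
    for w,h in zip([-Z,Y,s[0]*Z,Y,s[1]*Z,Y,s[2]*Z],[0,.3,.3,.65,.65,1.0,1.]): P+=[*w,0,0,h]
    P=np.array(P+[0,0,1.15,0,0,0.])
    f=lambda P:np.concatenate([np.r_[(x-d[1])*3,(Rot.from_quat(d[2]).inv()*r).as_rotvec()] for d in D for x,r in [kin.fk(P,d[0])]])
    g=least_squares(f,P,max_nfev=25); print(s,g.cost)
    if best is None or g.cost<best.cost: best=g
    if g.cost<1e-6: break
np.save("P.npy",best.x)
P=best.x
for i in range(7):
    w=P[6*i:6*i+3]/np.linalg.norm(P[6*i:6*i+3]); p=P[6*i+3:6*i+6]; print(i+1,w.round(3),(p-w*(w@p)).round(4))
print(P[42:].round(3))
E
```

```text
346
[1.01 0.3  0.59 0.41 0.74 0.49 0.76]Traceback (most recent call last):
  File "<stdin>", line 18, in <module>
NameError: name 'least_squares' is not defined
```

```bash
cat > fit.py <<'E'
from h import *; import kin, itertools
from scipy.optimize import least_squares
rng=np.random.default_rng(1); D=[(arm.read_joint_positions(),arm.read_tool_pos(),arm.read_eef_rot())]
base=Rot.from_quat(arm.read_eef_rot())
for k in range(70):
    a=rng.uniform(-2.5,1.5); r=rng.uniform(.35,.8); p=[r*np.cos(a),r*np.sin(a),rng.uniform(.1,.6)]
    o=(Rot.from_rotvec(rng.normal(size=3)*.5)*Rot.from_euler('z',a+1.2)*base).as_quat()
    q=arm.ik(p,o)
    if q is not None: D.append((np.array(q),np.array(p),o))
best=None
Z=np.array([0,0,1.]);Y=np.array([0,1.,0])
for s in itertools.product([-1,1],repeat=3):
    P=[]
    for w,h in zip([-Z,Y,s[0]*Z,Y,s[1]*Z,Y,s[2]*Z],[0,.3,.3,.65,.65,1.0,1.]): P+=[*w,0,0,h]
    P=np.array(P+[0,0,1.15,0,0,0.])
    f=lambda P:np.concatenate([np.r_[(x-d[1])*3,(Rot.from_quat(d[2]).inv()*r).as_rotvec()] for d in D for x,r in [kin.fk(P,d[0])]])
    g=least_squares(f,P,max_nfev=25); print(s,g.cost)
    if best is None or g.cost<best.cost: best=g
    if g.cost<1e-4: break
np.save("P.npy",best.x)
P=best.x
for i in range(7):
    w=P[6*i:6*i+3]/np.linalg.norm(P[6*i:6*i+3]); p=P[6*i+3:6*i+6]; print(i+1,w.round(3),(p-w*(w@p)).round(4))
print(P[42:].round(3))
E
python3 fit.py
```

```text
(-1, -1, -1) 1.4299172426981688e-20
1 [-0. -0. -1.] [ 0. -0.  0.]
2 [-0.  1.  0.] [ 0.     -0.      0.2556]
3 [-0.  0. -1.] [-0.     -0.0122 -0.    ]
4 [-0.  1.  0.] [-0.     -0.      0.8058]
5 [-0.  0. -1.] [-0.     -0.0215 -0.    ]
6 [-0.  1.  0.] [-0.    -0.     1.178]
7 [-0.  0. -1.] [-0.     -0.0219 -0.    ]
[-0.    -0.022  1.411  0.    -0.     1.571]
```

Kinematics identified exactly. Next I'll check the bottle position and the poses needed: tool-down poses, and an oblique horizontal grip at the riser front.

```bash
cat >> h.py <<'E'
import kin; P=np.load("P.npy")
YAW=np.radians(4.93); C0=np.array([.5913,.0069,.12])
RR=Rot.from_euler('z',YAW)
def w(x,y,z): return C0+RR.apply([x,y,z])      # riser -> world
def r(p): return RR.inv().apply(np.asarray(p)-C0)
DOWN=lambda yaw: Rot.from_euler('z',yaw)*Rot.from_quat([1,0,0,0])
def HOR(a,roll=1): # tool z horizontal at riser-azimuth a, y vertical
    z=RR.apply([np.cos(a),np.sin(a),0]); y=np.array([0,0,float(roll)]); return Rot.from_matrix(np.c_[np.cross(y,z),y,z])
E
python3 - <<'E'
from h import *
print("bottle base (scene)",onz("scene",(176,203),0),"block",onz("top",(190,262),.04))
for a in (25,30,35,40,45):
  for y in (-.02,-.06,-.1):
    tip=np.array([-.120-.003-.011*np.sin(np.radians(a)),y,.004]); d=np.array([np.cos(np.radians(a)),np.sin(np.radians(a)),0])
    s=kin.ik(P,w(*(tip-.073*d)),HOR(np.radians(a)),tries=25)
    print(a,y,len(s),[x.round(2).tolist() for x in s[:3]])
for nm,p in dict(front=w(-.175,-.05,.075),front2=w(-.175,.05,.075),back=w(.085,0,.08),back2=w(.09,-.15,.08),tray=[.38,-.36,.13],tray2=[.38,-.36,.3],dogL=w(-.088,.145,.2)).items():
    print(nm,[ (round(f,2), None if (q:=arm.ik(p,DOWN(f).as_quat())) is None else np.round(q,2).tolist()) for f in (YAW,YAW+np.pi)])
E
```

```text
bottle base (scene) [ 5.86798097e-01 -3.92991492e-01  1.11022302e-16] block [0.39616345 0.3518882  0.04      ]
25 -0.02 0 []
25 -0.06 0 []
25 -0.1 0 []
30 -0.02 0 []
30 -0.06 0 []
30 -0.1 2 [[1.63, 1.76, -1.3, 2.36, 3.79, 0.16, -1.89], [1.55, 1.59, -1.1, 2.36, 4.36, 0.4, -2.47]]
35 -0.02 0 []
35 -0.06 2 [[1.43, 1.49, -0.96, 2.38, 4.47, 0.57, -2.57], [1.53, 1.67, -1.19, 2.38, 4.23, 0.28, -2.33]]
35 -0.1 0 []
40 -0.02 0 []
40 -0.06 0 []
40 -0.1 3 [[1.61, 1.69, -1.27, 2.23, -0.62, 0.21, 2.48], [1.59, 1.62, -1.2, 2.23, -0.93, 0.28, 2.79], [1.62, 1.71, -1.3, 2.23, -0.42, 0.19, 2.28]]
45 -0.02 0 []
45 -0.06 7 [[1.55, 1.7, -1.28, 2.25, -0.49, 0.2, 2.35], [1.54, 1.66, -1.24, 2.25, -0.75, 0.24, 2.61], [1.53, 1.64, -1.22, 2.25, -0.83, 0.26, 2.7]]
45 -0.1 5 [[1.6, 1.69, -1.31, 2.16, -0.22, 0.31, 2.06], [1.51, 1.48, -1.05, 2.16, -0.96, 0.51, 2.8], [1.52, 1.5, -1.08, 2.16, -0.91, 0.48, 2.76]]
front [(np.float64(0.09), [0.12, 0.45, -0.05, 2.17, 0.04, 0.52, -1.45]), (np.float64(3.23), [0.57, 0.53, -0.7, 2.16, 0.58, 0.64, 1.13])]
front2 [(np.float64(0.09), [-0.04, 0.44, -0.16, 2.19, 0.14, 0.52, -1.79]), (np.float64(3.23), [0.36, 0.53, -0.73, 2.18, 0.6, 0.64, 0.86])]
back [(np.float64(0.09), [-0.03, 0.76, -0.04, 1.46, 0.03, 0.93, -1.56]), (np.float64(3.23), [0.35, 0.88, -0.79, 1.44, 0.66, 1.1, 1.09])]
back2 [(np.float64(0.09), [0.18, 0.8, -0.04, 1.35, 0.03, 0.99, -1.35]), (np.float64(3.23), [0.52, 0.91, -0.75, 1.34, 0.63, 1.14, 1.36])]
tray [(np.float64(0.09), [0.7, 0.67, 0.03, 1.96, -0.03, 0.51, -0.73]), (np.float64(3.23), [1.12, 0.75, -0.64, 1.95, 0.7, 0.68, 1.7])]
tray2 [(np.float64(0.09), [0.71, 0.42, 0.01, 1.79, -0.01, 0.92, -0.76]), (np.float64(3.23), [1.24, 0.53, -0.81, 1.78, 0.44, 1.02, 1.93])]
dogL [(np.float64(0.09), [-0.02, 0.41, -0.44, 1.79, 0.21, 0.99, -2.03]), (np.float64(3.23), [0.43, 0.69, -1.3, 1.77, 0.71, 1.24, 0.59])]
```

```bash
python3 - <<'E'
from h import *
for a in (35,45,50):
  for y in (0,-.06,-.1,-.14):
    tip=np.array([-.120-.003-.011*np.sin(np.radians(a)),y,.004]); d=np.array([np.cos(np.radians(a)),np.sin(np.radians(a)),0])
    pos=w(*(tip-.073*d)); out=[]
    for ro in (1,-1):
      for j5 in (1.0,1.8,2.6,3.4,-.8):
        for j7 in (-1.5,0,1.5):
          for j3 in (-.4,.4):
            s=kin.ik(P,pos,HOR(np.radians(a),ro),seed=np.array([.8,1.1,j3,2.25,j5,1.5,j7]))
            if s and s[0][1]<1.45: out.append((ro,*s[0].round(2)))
    out=sorted(set(out),key=lambda o:abs(o[3])); print(a,y,len(out),[list(map(float,o)) for o in out[:3]])
E
```

```text
35 0 0 []
35 -0.06 0 []
35 -0.1 0 []
35 -0.14 6 [[-1.0, 1.53, 1.43, -0.96, 2.21, -1.33, 0.57, 0.03], [-1.0, 1.54, 1.43, -0.96, 2.21, -1.33, 0.56, 0.03], [-1.0, 1.54, 1.44, -0.97, 2.21, -1.32, 0.55, 0.02]]
45 0 0 []
45 -0.06 8 [[-1.0, 1.37, 1.39, -0.88, 2.25, -1.33, 0.65, 0.07], [-1.0, 1.38, 1.39, -0.88, 2.25, -1.33, 0.64, 0.06], [-1.0, 1.37, 1.39, -0.88, 2.25, -1.33, 0.65, 0.06]]
45 -0.1 8 [[-1.0, 1.2, 1.2, -0.51, 2.17, -1.33, 1.06, 0.05], [-1.0, 1.2, 1.21, -0.52, 2.17, -1.33, 1.06, 0.05], [-1.0, 1.21, 1.21, -0.52, 2.17, -1.33, 1.05, 0.05]]
45 -0.14 8 [[-1.0, 1.04, 1.13, -0.21, 2.09, -1.33, 1.37, 0.02], [-1.0, 1.04, 1.13, -0.22, 2.09, -1.33, 1.37, 0.02], [-1.0, 1.06, 1.13, -0.24, 2.09, -1.32, 1.35, 0.01]]
50 0 0 []
50 -0.06 5 [[-1.0, 1.11, 1.19, -0.48, 2.19, -1.33, 1.09, 0.07], [-1.0, 1.11, 1.19, -0.48, 2.19, -1.32, 1.09, 0.07], [-1.0, 1.12, 1.2, -0.5, 2.19, -1.32, 1.07, 0.06]]
50 -0.1 7 [[-1.0, 0.92, 1.12, -0.12, 2.11, -1.33, 1.44, 0.06], [-1.0, 0.93, 1.12, -0.13, 2.11, -1.32, 1.43, 0.06], [-1.0, 0.94, 1.13, -0.15, 2.11, -1.32, 1.42, 0.06]]
50 -0.14 7 [[-1.0, 0.86, 1.12, 0.03, 2.03, -1.31, 1.59, 0.01], [-1.0, 0.98, 1.12, -0.15, 2.02, -1.26, 1.44, -0.04], [1.0, 1.38, 1.29, -0.77, 2.01, -0.97, 0.91, 2.8]]
```

```bash
python3 - <<'E'
from h import *
for a in (-30,-40,-48):
  for y in (.02,.06,.1,.14):
    tip=np.array([-.120-.003+.011*np.sin(np.radians(a)),y,.004]); d=np.array([np.cos(np.radians(a)),np.sin(np.radians(a)),0])
    pos=w(*(tip-.073*d)); out=[]
    for ro in (1,-1):
      for j5 in (1.0,1.8,2.6,3.4):
        for j7 in (-1.5,0,1.5):
          for j3 in (-.4,.4):
            s=kin.ik(P,pos,HOR(np.radians(a),ro),seed=np.array([-.8,1.1,j3,2.25,j5,1.5,j7]))
            if s and s[0][1]<1.45 and abs(s[0][6])>.34: out.append((ro,*s[0].round(2)))
    out=sorted(set(out),key=lambda o:abs(o[3])); print(a,y,len(out),[list(map(float,o)) for o in out[:4]])
E
```

```text
-30 0.02 0 []
-30 0.06 0 []
-30 0.1 0 []
-30 0.14 0 []
-40 0.02 0 []
-40 0.06 0 []
-40 0.1 0 []
-40 0.14 18 [[-1.0, -1.07, 1.17, 0.01, 2.35, 1.48, 1.52, -0.38], [-1.0, -1.04, 1.17, -0.02, 2.35, 1.48, 1.56, -0.38], [-1.0, -1.03, 1.17, -0.04, 2.35, 1.48, 1.57, -0.38], [-1.0, -1.02, 1.17, -0.06, 2.35, 1.47, 1.59, -0.38]]
-48 0.02 0 []
-48 0.06 7 [[-1.0, -0.71, 1.21, -0.28, 2.39, 1.46, 1.81, -0.45], [1.0, -0.71, 1.21, -0.28, 2.39, 1.46, 1.81, 2.69], [-1.0, -0.7, 1.21, -0.29, 2.39, 1.46, 1.82, -0.45], [1.0, -0.71, 1.21, -0.29, 2.39, 1.46, 1.81, 2.69]]
-48 0.1 11 [[1.0, -0.96, 1.16, -0.03, 2.32, 1.42, 1.55, 2.8], [-1.0, -0.96, 1.16, -0.04, 2.32, 1.42, 1.55, -0.34], [-1.0, -0.95, 1.16, -0.05, 2.32, 1.41, 1.57, -0.34], [-1.0, -0.93, 1.16, -0.07, 2.32, 1.41, 1.59, -0.35]]
-48 0.14 0 []
```

Plan:
1. Put the dogs in the tray.
2. Knock over the green decoys, which stand where the arm must work.
3. Slide each dial to a left-front station, grip it with a horizontal tool, lift it, turn j7 half a turn, set it back and push it in.

Dogs first.

```bash
cat > dogs.py <<'E'
from h import *
def pick(p,yaw,q,tyaw):
    up=[p[0],p[1],.30]; o=DOWN(yaw).as_quat()
    arm.movep(up,o); arm.line_to([p[0],p[1],.197],.15)
    arm.move_gripper(0,40); print("opening",arm.read_opening(),arm.read_finger_force())
    arm.line_to([p[0],p[1],.33],.12); print("after lift",arm.read_opening())
    arm.movep([q[0],q[1],.30],DOWN(tyaw).as_quat()); arm.line_to([q[0],q[1],.135],.15)
    f=arm.read_ft_force(); arm.line_to([q[0],q[1],.130],.05); print(f,arm.read_ft_force())
    arm.move_gripper(1.0); arm.line_to([q[0],q[1],.27],.2); print("t",arm.read_time())
arm.move_gripper(1.0)
pick(w(-.088,-.145,0),np.radians(2),(.408,-.356),np.radians(-3))
pick(w(-.088,.145,0),np.radians(-8),(.353,-.354),np.radians(-3))
arm.movep([.45,-.2,.4],DOWN(0).as_quat())
cv2.imwrite("pics/top1.png",snapshot("top"))
im=cv2.imread("pics/top1.png")[135:325,225:505]; cv2.imwrite("pics/c1.png",cv2.resize(im,None,fx=2.85,fy=2.85,interpolation=cv2.INTER_CUBIC))
E
python3 dogs.py
```

```text
opening 0.3564212790074729 37.76124179363251
after lift 0.36117936565558917
[-1.15412024 -1.10443376 -0.69395189] [-0.89186168  0.09938641 -1.85616489]
t 8.8833
opening 0.3472649328569913 41.3520348072052
after lift 0.3425812388663132
[ 1.03124104 -0.4701911  -0.5292099 ] [-0.59961616  0.28214694 -1.34951468]
t 18.175
```

View pics/c1.png

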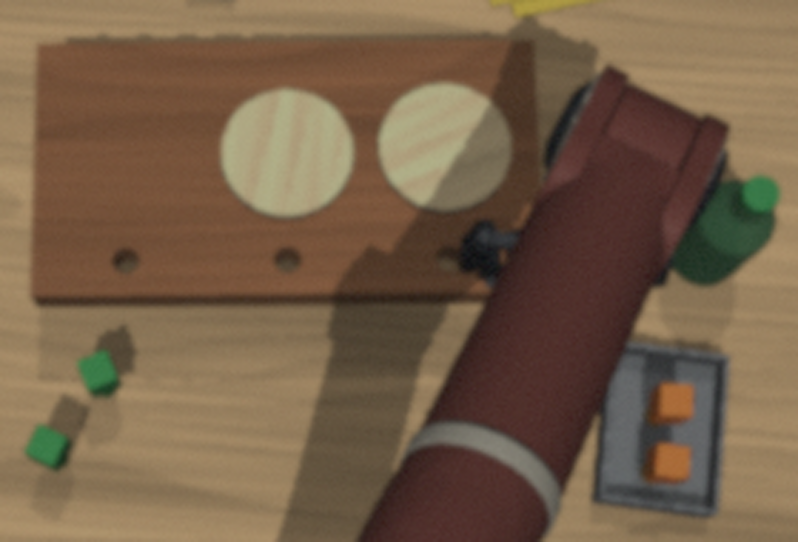

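Both dogs stand in the tray at crop (672,402) and (669,463), the holes are empty and the dials haven't moved. Next I'll plan the green knock-over and the first dial's slide, checking IK before moving.

```bash
cat >> h.py <<'E'
# pushes: fingers open to W mm, tool down, pushing direction u (riser frame); centre of disc lies OFF ahead of the TCP axis
OPEN=.72; HALF=.030; OFF=np.sqrt(.06**2-HALF**2)+.011
def push_yaw(u,flip=0):  # tool x along push direction -> closing axis across
    return np.arctan2(u[1],u[0])+YAW+flip*np.pi
A=np.radians(-45); D=np.array([np.cos(A),np.sin(A),0])
ST=np.array([-.105,.095,.004])           # disc centre at the flip station (riser frame)
def tcp_at(xtip,z=.004): # TCP when tip is at riser x = xtip on the line through ST along D
    s=(xtip-ST[0])/D[0]; return w(*(ST+[0,0,z-.004]+(s-.073)*D))
E
python3 - <<'E'
from h import *
a1=r([.6015,.0078,.12]); print("A",a1)
u=(ST-a1)[:2]; L=np.linalg.norm(u); u/=L; print("push",u,L)
for f in (0,1):
    o=DOWN(push_yaw(u,f)).as_quat()
    for c,z in ((a1,.2),(a1,.078),(ST,.078)):
        p=w(*(c[:2]-u*OFF),z); q=arm.ik(p,o); print(f,p.round(3),None if q is None else np.round(q,2))
# station
best=[]
for ro in (1,-1):
  for j5 in (1.2,1.8,2.4):
    for j7 in (-1,0,1.5,2.5):
      for j3 in (-.4,0,.4):
        s=kin.ik(P,tcp_at(-.131),HOR(A,ro),seed=np.array([-.95,1.16,j3,2.3,j5,1.5,j7]))
        if s and abs(s[0][6])>.34: best.append((ro,s[0]))
for ro,q in sorted(best,key=lambda b:abs(b[1][2]))[:8]: print(ro,q.round(3))
for p in ([.394,.22,.17],[.394,.10,.17],[.33,.26,.17],[.33,.14,.17]):
  for t in (0,25,40):
    R=Rot.from_euler('y',-np.radians(t))*DOWN(0)   # tilt
    for s in (1,-1):
      R=Rot.from_euler('y',s*np.radians(t))*DOWN(0); q=arm.ik(p,R.as_quat()); print(p,s*t,None if q is None else "ok",R.apply([0,0,1]).round(2))
E
```

```text
A [1.02396092e-02 2.00967067e-05 0.00000000e+00]
push [-0.77167815  0.63601323] 0.14933636380045556
0 [ 0.653 -0.028  0.32 ] [ 0.27  0.65 -0.48  1.38  0.3   1.19  0.73]
0 [ 0.653 -0.028  0.198] [ 0.26  0.77 -0.46  1.52  0.39  0.95  0.66]
0 [0.53  0.057 0.198] [ 0.13  0.6  -0.43  1.88  0.36  0.74  0.47]
1 [ 0.653 -0.028  0.32 ] [-0.07  0.61  0.15  1.39 -0.09  1.15 -2.09]
1 [ 0.653 -0.028  0.198] [-0.07  0.73  0.13  1.53 -0.12  0.89 -2.07]
1 [0.53  0.057 0.198] [-0.22  0.57  0.1   1.89 -0.09  0.69 -2.24]
-1 [-1.012  1.161 -0.016  2.323  1.427  1.535 -0.34 ]
1 [-1.078  1.165  0.076  2.325  1.427  1.446  2.81 ]
1 [-1.079  1.165  0.077  2.325  1.427  1.445  2.81 ]
1 [-1.081  1.166  0.08   2.325  1.427  1.442  2.81 ]
-1 [-0.951  1.161 -0.102  2.321  1.426  1.619 -0.348]
-1 [-0.901  1.166 -0.172  2.319  1.425  1.687 -0.354]
-1 [-0.819  1.18  -0.287  2.317  1.423  1.8   -0.365]
1 [-0.813  1.181 -0.295  2.316  1.423  1.807  2.776]
[0.394, 0.22, 0.17] 0 ok [ 0.  0. -1.]
[0.394, 0.22, 0.17] 0 ok [ 0.  0. -1.]
[0.394, 0.22, 0.17] 25 ok [-0.42  0.   -0.91]
[0.394, 0.22, 0.17] -25 ok [ 0.42  0.   
[... 185 characters left out ...]
 0.1, 0.17] 25 ok [-0.42  0.   -0.91]
[0.394, 0.1, 0.17] -25 None [ 0.42  0.   -0.91]
[0.394, 0.1, 0.17] 40 ok [-0.64  0.   -0.77]
[0.394, 0.1, 0.17] -40 None [ 0.64  0.   -0.77]
[0.33, 0.26, 0.17] 0 ok [ 0.  0. -1.]
[0.33, 0.26, 0.17] 0 ok [ 0.  0. -1.]
[0.33, 0.26, 0.17] 25 ok [-0.42  0.   -0.91]
[0.33, 0.26, 0.17] -25 ok [ 0.42  0.   -0.91]
[0.33, 0.26, 0.17] 40 ok [-0.64  0.   -0.77]
[0.33, 0.26, 0.17] -40 None [ 0.64  0.   -0.77]
[0.33, 0.14, 0.17] 0 ok [ 0.  0. -1.]
[0.33, 0.14, 0.17] 0 ok [ 0.  0. -1.]
[0.33, 0.14, 0.17] 25 ok [-0.42  0.   -0.91]
[0.33, 0.14, 0.17] -25 None [ 0.42  0.   -0.91]
[0.33, 0.14, 0.17] 40 ok [-0.64  0.   -0.77]
[0.33, 0.14, 0.17] -40 None [ 0.64  0.   -0.77]
```

```bash
cat >> h.py <<'E'
HOME=[1.24,0.615,-0.013,1.423,0.008,1.103,-0.04]
def pushdisc(c,goal,flip,lift=.2,back=.02):
    """slide disc with centre c to goal (riser xy) with the two open fingertips"""
    c=np.array(c[:2]); goal=np.array(goal[:2]); u=goal-c; u/=np.linalg.norm(u)
    o=DOWN(push_yaw(u,flip)).as_quat(); s=c-u*(OFF+back)
    arm.move_gripper(OPEN); arm.movep(w(*s,lift),o); arm.line_to(w(*s,.085),.15)
    f0=arm.read_ft_force()[2]; z=.085
    while z>.056 and arm.read_ft_force()[2]-f0<3: z-=.0015; arm.line_to(w(*s,z),.03)
    print("contact z",z,arm.read_ft_force()[2]-f0); z+=.004
    arm.line_to(w(*s,z),.05); arm.line_to(w(*(goal-u*OFF),z),.07); print("push force",arm.read_ft_force())
    arm.line_to(w(*(goal-u*(OFF+.01)),z),.1); arm.line_to(w(*(goal-u*(OFF+.01)),lift),.2)
def look(tag):
    im=snapshot("top"); cv2.imwrite(f"pics/{tag}.png",im)
    cr=im[135:325,225:505]; cv2.imwrite(f"pics/{tag}c.png",cv2.resize(cr,None,fx=2.85,fy=2.85,interpolation=cv2.INTER_CUBIC))
    return im
def dials(im,kind):
    m=mask(im,kind)
    if kind=="wood": m=cv2.inRange(cv2.cvtColor(im,cv2.COLOR_BGR2HSV),(17,40,145),(30,90,255))
    m[:140]=0; m[262:]=0; m[:,:232]=0; m[:,418:]=0; m=cv2.morphologyEx(m,cv2.MORPH_CLOSE,np.ones((5,5))); m=cv2.morphologyEx(m,cv2.MORPH_OPEN,np.ones((9,9)))
    out=[]
    for c in blobs(m,400):
        q=np.array([r(onz("top",k[0],.128))[:2] for k in cv2.convexHull(c)],np.float32); cc,R=cv2.minEnclosingCircle(q); out.append((np.round(cc,4),round(R,4)))
    return out
E
python3 - <<'E'
from h import *
arm.move_gripper(0)
for x,y in ((.394,.235),(.323,.27)):
    arm.movep([x,y,.26],DOWN(0).as_quat()); arm.line_to([x,y,.148],.2); arm.line_to([x,y-.115,.148],.15); arm.line_to([x,y-.115,.26],.25)
print(arm.read_time())
pushdisc((.0102,0),ST,0)
arm.move_j(HOME); print(arm.read_time()); im=look("t2"); print(dials(im,"wood"))
E
```

```text
26.7167
contact z 0.06549999999999999 7.126495605796156
push force [0.15994287 0.89289976 0.04621688]
40.4
[(array([-0.1063,  0.0943]), 0.0587), (array([ 0.0146, -0.1433]), 0.0586)]
```

View pics/t2c.png

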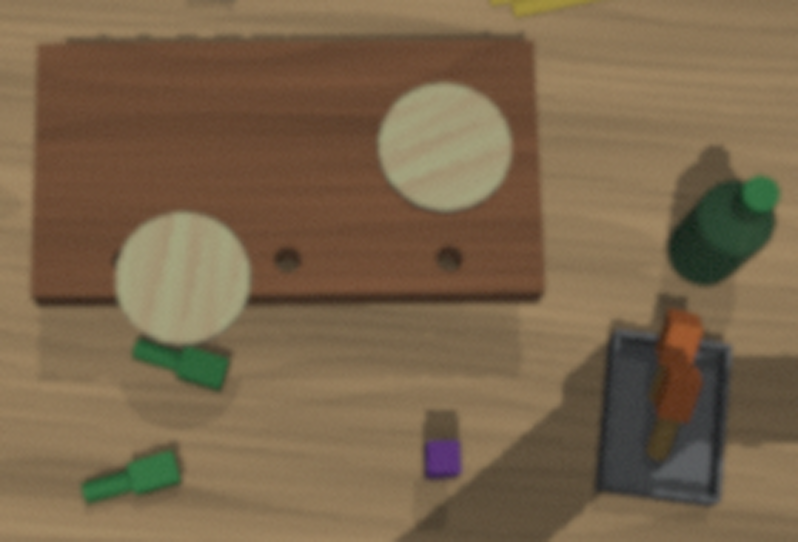

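The dial sits at (-106,94) mm, with crop centre (183,277), about as planned. The tray was jolted and the dogs tipped over: one head is at crop (677,393), and the other leans on the far wall at (682,333). I'll check that one later. Now the grip pathway.

```bash
cat >> h.py <<'E'
def chain(pts,ro,seed):
    qs=[]
    for p in pts:
        s=kin.ik(P,p,HOR(A,ro),seed=seed,margin=.02); 
        if not s: return None
        seed=s[0]; qs.append(seed)
    return qs
QG=np.array([-.951,1.161,-.102,2.321,1.426,1.619,-.348])
def pathcheck(q0,q1,n=21):
    m=[]
    for s in np.linspace(0,1,n):
        q=np.array(q0)*(1-s)+np.array(q1)*s; p,R=kin.fk(P,q); m.append(np.r_[p,(p+R.apply([0,0,.073]))[2],(p-R.apply([0,0,.233]))[2], (p+R.apply([.11,0,-.07]))[2]])
    return np.array(m)
E
python3 - <<'E'
from h import *
X=-.133
g=tcp_at(X); pre=g-RR.apply(D)*.08; up=pre+[0,0,.12]
c=chain([g,g+[0,0,.12]],-1,QG); c2=chain([g,pre,up],-1,QG)
print([x.round(3) for x in c or []],[x.round(3) for x in c2 or []])
if c: print(chain([g,g+[0,0,.12]],1,np.r_[c[0][:6],c[0][6]+np.pi]))
if c2:
  m=pathcheck(arm.read_joint_positions(),c2[2]); print(m[::3].round(3))
  np.save("cfg.npy",np.array([c[0],c[1],c2[1],c2[2]]))
E
```

```text
[] []
```

```bash
python3 - <<'E'
from h import *
import itertools
def sols(p,ro):
    o={}
    for j5,j7,j3,j1 in itertools.product((1.3,2.0),(-.4,1.5,2.7),(-.6,-.2,.2),(-.8,-1.1)):
        for s in kin.ik(P,p,HOR(A,ro),seed=np.array([j1,1.1,j3,2.25,j5,1.5,j7]),margin=.02): o[round(s[2],1)]=s.round(3).tolist()
    return o
X=-.133
g=tcp_at(X); d=RR.apply(D)
for nm,p in dict(g=g,g4=g+[0,0,.04],g8=g+[0,0,.08],g12=g+[0,0,.12],pre4=g-d*.04,pre=g-d*.08).items():
    for ro in (1,-1):
        s=sols(p,ro); print(nm,ro,len(s),list(s.items())[:3])
E
```

```text
g 1 3 [(np.float64(1.2), [-1.745, 1.733, 1.208, 2.342, 0.874, 0.147, -2.82]), (np.float64(1.3), [-1.759, 1.778, 1.256, 2.342, 0.443, 0.102, -2.384]), (np.float64(0.2), [-1.149, 1.175, 0.165, 2.326, 1.42, 1.357, 2.82])]
g -1 6 [(np.float64(-0.0), [-1.009, 1.16, -0.031, 2.321, 1.42, 1.548, -0.34]), (np.float64(-0.2), [-0.894, 1.167, -0.191, 2.318, 1.418, 1.703, -0.356]), (np.float64(0.2), [-1.177, 1.181, 0.205, 2.327, 1.419, 1.318, -0.318])]
g4 1 1 [(np.float64(1.3), [-1.741, 1.68, 1.296, 2.373, 0.971, 0.116, -2.819])]
g4 -1 9 [(np.float64(-0.1), [-0.973, 1.065, -0.083, 2.351, 1.414, 1.602, -0.28]), (np.float64(-0.3), [-0.817, 1.085, -0.308, 2.346, 1.404, 1.806, -0.302]), (np.float64(-0.0), [-1.047, 1.065, 0.022, 2.353, 1.418, 1.508, -0.27])]
g8 1 0 []
g8 -1 6 [(np.float64(-0.2), [-0.916, 0.968, -0.169, 2.369, 1.405, 1.68, -0.207]), (np.float64(-0.1), [-0.943, 0.966, -0.13, 2.369, 1.407, 1.647, -0.204]), (np.float64(-0.0), [-1.059, 0.966, 0.04, 2.373, 1.416, 1.507, -0.189])]
g12 1 0 []
g12 -1 8 [(np.float64(-0.2), [-0.927, 0.863, -0.155, 2.378, 1.403, 1.672, -0.111]), (np.float64(0.0),
[... 329 characters left out ...]
582, 0.25, -2.536])]
pre4 -1 6 [(np.float64(0.1), [-1.198, 1.161, 0.091, 2.308, 1.319, 1.403, -0.293]), (np.float64(-0.3), [-0.929, 1.175, -0.287, 2.3, 1.322, 1.763, -0.365]), (np.float64(-0.1), [-1.089, 1.155, -0.062, 2.305, 1.323, 1.548, -0.322])]
pre 1 3 [(np.float64(1.0), [-1.873, 1.557, 1.026, 2.299, 0.725, 0.451, -2.71]), (np.float64(1.1), [-1.898, 1.605, 1.085, 2.299, 0.587, 0.4, -2.56]), (np.float64(-0.5), [-0.891, 1.213, -0.483, 2.27, 1.226, 1.926, 2.733])]
pre -1 6 [(np.float64(-0.1), [-1.135, 1.151, -0.135, 2.278, 1.231, 1.595, -0.307]), (np.float64(-0.2), [-1.123, 1.152, -0.151, 2.277, 1.231, 1.61, -0.312]), (np.float64(-0.0), [-1.23, 1.149, -0.002, 2.281, 1.225, 1.472, -0.271])]
```

```bash
python3 - <<'E'
from h import *
import itertools
def sols(p,ro,j30=-.03):
    b=None
    for j5,j7,j3,j1 in itertools.product((1.2,1.42),(-.34,-.1),(-.15,0,.15),(-.9,-1.1,-1.3)):
        for s in kin.ik(P,p,HOR(A,ro),seed=np.array([j1,1.1,j3,2.25,j5,1.5,j7]),margin=.02):
            if b is None or abs(s[2]-j30)<abs(b[2]-j30): b=s
    return b
g=tcp_at(-.133); d=RR.apply(D)
cfg=[sols(p,-1) for p in (g,g+[0,0,.04],g+[0,0,.08],g+[0,0,.12],g-d*.08,g-d*.08+[0,0,.08])]
print(np.round(cfg,3)); np.save("cfg.npy",cfg)
V=[-.6,.35,0,1.8,.6,1.2,-.2]
print(pathcheck(arm.read_joint_positions(),V)[::4].round(3)); print(pathcheck(V,cfg[5])[::4].round(3)); print(pathcheck(cfg[5],cfg[4])[::5].round(3))
E
```

```text
[[-9.890e-01  1.160e+00 -5.900e-02  2.321e+00  1.420e+00  1.574e+00
  -3.430e-01]
 [-1.010e+00  1.064e+00 -3.000e-02  2.352e+00  1.416e+00  1.555e+00
  -2.750e-01]
 [-9.860e-01  9.640e-01 -6.600e-02  2.371e+00  1.411e+00  1.594e+00
  -1.980e-01]
 [-1.014e+00  8.600e-01 -2.600e-02  2.381e+00  1.410e+00  1.574e+00
  -1.010e-01]
 [-1.204e+00  1.148e+00 -3.700e-02  2.280e+00  1.227e+00  1.505e+00
  -2.810e-01]
 [-1.232e+00  9.570e-01  2.000e-03  2.329e+00  1.215e+00  1.519e+00
  -1.350e-01]]
[[ 0.197 -0.62   0.304  0.231  0.537  0.374]
 [ 0.362 -0.497  0.314  0.242  0.546  0.372]
 [ 0.472 -0.339  0.326  0.255  0.553  0.371]
 [ 0.523 -0.167  0.34   0.272  0.56   0.371]
 [ 0.521 -0.001  0.356  0.29   0.565  0.372]
 [ 0.472  0.148  0.372  0.311  0.569  0.375]]
[[0.472 0.148 0.372 0.311 0.569 0.375]
 [0.438 0.163 0.311 0.259 0.477 0.3  ]
 [0.406 0.174 0.267 0.228 0.392 0.249]
 [0.378 0.184 0.238 0.213 0.317 0.218]
 [0.354 0.197 0.218 0.207 0.254 0.205]
 [0.331 0.217 0.204 0.204 0.204 0.204]]
[[0.331 0.217 0.204 0.204 0.204 0.204]
 [0.332 0.218 0.184 0.185 0.184 0.184]
 [0.332 0.219 0.165 0.165 0.164 0.164]
 [0.332 0.218 0.144 0.144 0.144 0.144]
 [0.331 0.217 0.124 0.124 0.124 0.124]]
```

```bash
cat >> h.py <<'E'
V=[-.6,.35,0,1.8,.6,1.2,-.2]
def grip():
    cfg=np.load("cfg.npy"); d=RR.apply(D)
    arm.move_gripper(.5); arm.move_j(V); arm.move_j(cfg[5]); arm.move_j(cfg[4])
    arm.move_j((cfg[0]+cfg[4])/2); f0=arm.read_ft_force(); arm.move_j(cfg[0]); print("tool",r(arm.read_tool_pos()),"df",arm.read_ft_force()-f0)
    arm.move_gripper(0,60); print("opening",arm.read_opening(),arm.read_finger_force(),arm.read_ft_force()-f0)
    for q in cfg[1:4]: arm.move_j(q)
    print("lifted",arm.read_opening(),arm.read_time())
E
python3 - <<'E'
from h import *
grip()
cv2.imwrite("pics/s3.png",snapshot("scene"))
E
```

```text
tool [-0.18416998  0.17361924  0.00585007] df [-0.07150401  0.16139899 -0.32745845]
opening 0.07801758843510438 61.80025935173035 [ 0.90246998  0.30490312 -0.31372477]
lifted 0.07597718509595766 46.5583
```

View pics/s3.png

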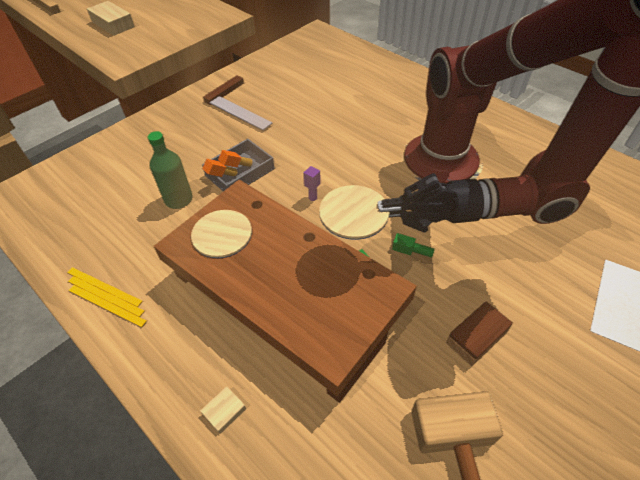

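The dial is gripped level at about (355,212). In the tray at (228,160), one dog leans on the far wall. Flipping now.

```bash
cat >> h.py <<'E'
def flip():
    cfg=np.load("cfg.npy")
    q=cfg.copy(); q[:,6]=np.minimum(q[:,6]+np.pi,2.799)
    for k in (3,2,1): arm.move_j(q[k])
    print("opening",arm.read_opening()); f0=arm.read_ft_force(); arm.move_j(q[0]); print("down df",arm.read_ft_force()-f0)
    arm.move_gripper(.45); m=(q[0]+q[4])/2; arm.move_j(m); arm.move_j(q[4]); arm.move_j(q[5]); arm.move_j(V)
    print("t",arm.read_time())
E
python3 - <<'E'
from h import *
flip(); arm.move_j(HOME); im=look("t4"); print(dials(im,"wood"),dials(im,"blue"))
E
```

```text
opening 0.07257209974693431
down df [-0.33592004 -0.26551733  0.46931123]
t 53.8417
[(array([ 0.0145, -0.1431]), 0.0586)] [(array([-0.1064,  0.0944]), 0.0601)]
```

View pics/t4c.png

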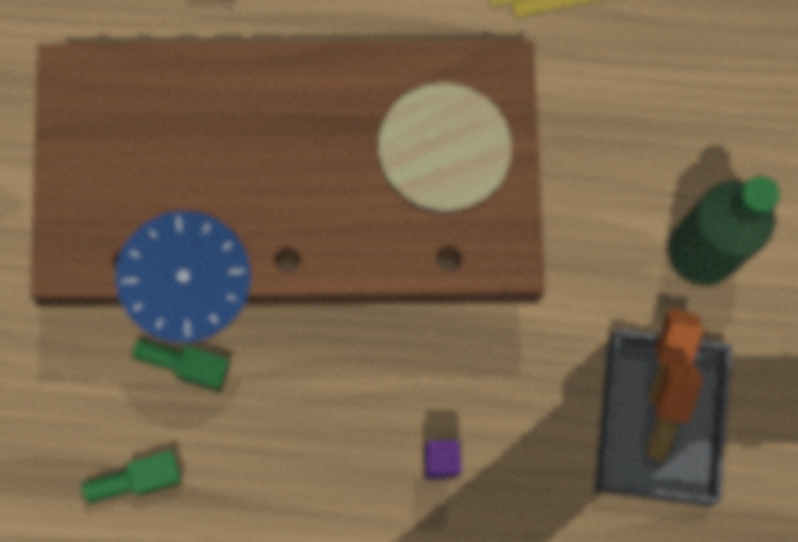

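The dial now lies blue face up at (-106,94) mm, crop (183,275). Next: push it to the back-left, then slide the second dial to the station.

```bash
cat >> h.py <<'E'
def pushin(c,goal,fl,back=.012,z=.0695):
    c=np.array(c[:2]); goal=np.array(goal[:2]); u=goal-c; u/=np.linalg.norm(u); s=c-u*(OFF+back); e=goal-u*OFF
    o=DOWN(push_yaw(u,fl)).as_quat(); arm.move_gripper(OPEN); arm.movep(w(*s,.2),o); arm.line_to(w(*s,z),.12)
    arm.line_to(w(*e,z),.08); print("push",arm.read_ft_force()); arm.line_to(w(*(e-u*.01),z),.1); arm.line_to(w(*(e-u*.01),.2),.2)
E
python3 - <<'E'
from h import *
c=np.array([-.1064,.0944]); g=np.array([.05,.125]); u=(g-c)/np.linalg.norm(g-c)
ok=[f for f in (0,1) if all(arm.ik(w(*(c-u*(OFF+.012)),z),DOWN(push_yaw(u,f)).as_quat()) is not None for z in (.2,.0695))]; print(ok)
pushin(c,g,ok[0]); print(arm.read_time())
b=np.array([.0145,-.1431]); u=(ST[:2]-b); u/=np.linalg.norm(u)
for f in (0,1): print(f,[None if (q:=arm.ik(w(*x,z),DOWN(push_yaw(u,f)).as_quat())) is None else np.round(q,2).tolist() for x in (b-u*(OFF+.02),ST[:2]-u*OFF) for z in (.2,.07)])
E
```

```text
[0, 1]
push [-0.50037133 -0.06505445 -0.24176657]
64.1917
0 [[0.68, 0.81, -0.91, 1.24, 0.63, 1.37, 0.37], [0.68, 0.94, -0.86, 1.39, 0.73, 1.15, 0.28], [0.52, 0.55, -0.99, 1.77, 0.51, 1.1, -0.09], [0.42, 0.7, -0.86, 1.93, 0.71, 0.84, -0.27]]
1 [[0.32, 0.68, -0.1, 1.25, 0.07, 1.21, -2.37], [0.32, 0.79, -0.1, 1.41, 0.09, 0.95, -2.39], [-0.01, 0.39, -0.15, 1.79, 0.07, 0.97, -2.78], [-0.04, 0.56, -0.12, 1.94, 0.1, 0.64, -2.81]]
```

```bash
python3 - <<'E'
from h import *
pushdisc((.0145,-.1431),ST,0)
arm.move_j(HOME); print(arm.read_time()); im=look("t5"); print(dials(im,"wood"),dials(im,"blue"))
E
```

```text
contact z 0.06549999999999999 7.017830086609002
push force [ 0.67480239  0.19022689 -0.49594652]
78.55
[(array([-0.1065,  0.094 ]), 0.0589)] [(array([0.0468, 0.1242]), 0.0586)]
```

View pics/t5c.png

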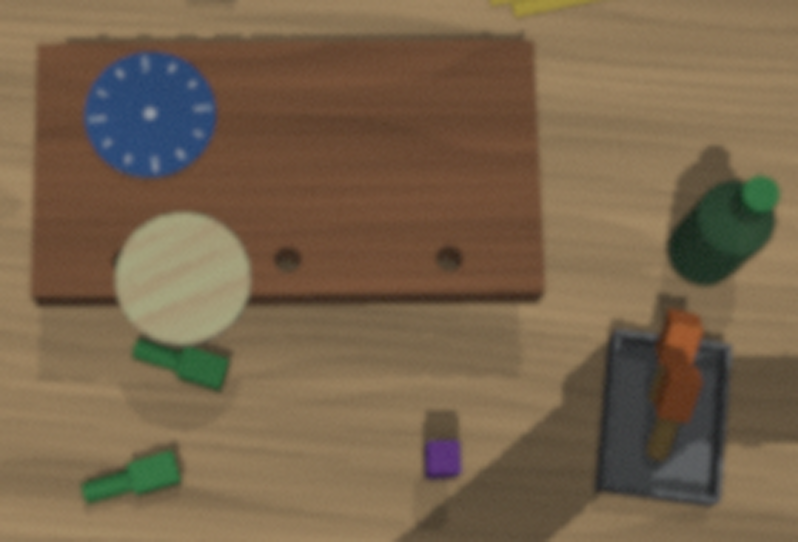

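The first dial is parked at (47,124) mm and the second is at the station (-106,94), crop (183,277). I'll repeat the grip and flip.

```bash
python3 - <<'E'
from h import *
grip(); flip(); arm.move_j(HOME); im=look("t6"); d=dials(im,"blue"); print(dials(im,"wood"),d)
c=min((x[0] for x in d),key=lambda k:np.hypot(*(k-ST[:2])))
if np.hypot(*(c-ST[:2]))<.03 and not dials(im,"wood"):
    g=np.array([-.01,-.05]); u=(g-c)/np.linalg.norm(g-c)
    for f in (0,1): print(f,[None if (q:=arm.ik(w(*x,z),DOWN(push_yaw(u,f)).as_quat())) is None else np.round(q,2).tolist() for x in (c-u*(OFF+.015),g-u*OFF) for z in (.2,.07)])
E
```

```text
tool [-0.18417092  0.17363088  0.00583809] df [ 0.59904611 -0.34014177 -0.2873144 ]
opening 0.07521159824069654 61.8162739276886 [0.80521313 0.21826652 0.43266812]
lifted 0.07518116145725631 84.7083
opening 0.07599414318540015
down df [-1.4145073   0.0231649  -1.51492629]
t 91.9417
[] [(array([-0.1048,  0.0946]), 0.0594), (array([0.0468, 0.1241]), 0.0585)]
0 [[-1.05, 0.42, 0.95, 1.95, -0.41, 0.98, -2.39], [-0.89, 0.6, 0.75, 2.11, -0.66, 0.68, -2.17], [-0.08, 0.44, 0.04, 1.7, -0.02, 1.0, -2.51], [-0.17, 0.6, 0.19, 1.86, -0.17, 0.69, -2.36]]
1 [[0.39, 0.52, -1.17, 1.91, 0.54, 1.08, -0.33], [0.11, 0.59, -0.73, 2.08, 0.62, 0.7, -0.37], [0.37, 0.5, -0.65, 1.69, 0.34, 1.06, 0.28], [0.3, 0.65, -0.55, 1.84, 0.47, 0.77, 0.17]]
```

```bash
python3 - <<'E'
from h import *
pushin((-.1048,.0946),(-.01,-.05),1,back=.015)
arm.movep([.36,-.34,.36],DOWN(np.radians(-3)).as_quat()); print(arm.read_time(),arm.read_tool_pos(),arm.read_eef_rot())
cv2.imwrite("pics/w7.png",snapshot("wrist"))
arm.move_j(HOME); im=look("t7"); print(dials(im,"wood"),dials(im,"blue"),arm.read_time())
E
```

```text
push [-0.3230596  -0.56262777  0.3572192 ]
104.275 [ 0.36087766 -0.33882094  0.35965811] [ 9.99699799e-01 -2.44917834e-02  8.15311869e-05 -6.75982096e-04]
[] [(array([-0.0124, -0.0498]), 0.0589), (array([0.0467, 0.124 ]), 0.0586)] 105.625
```

View pics/w7.png

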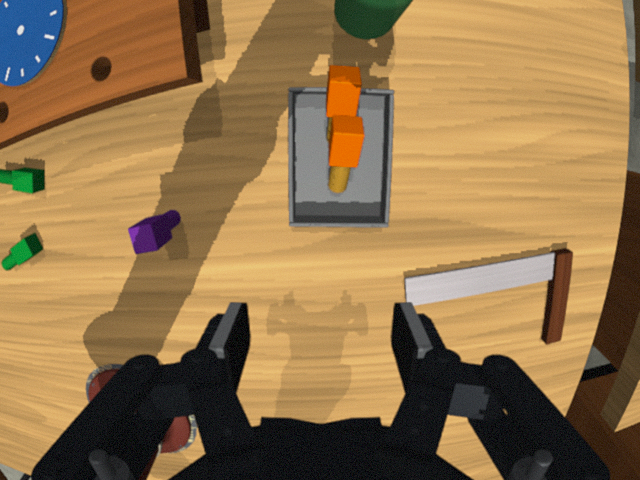

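View pics/t7c.png

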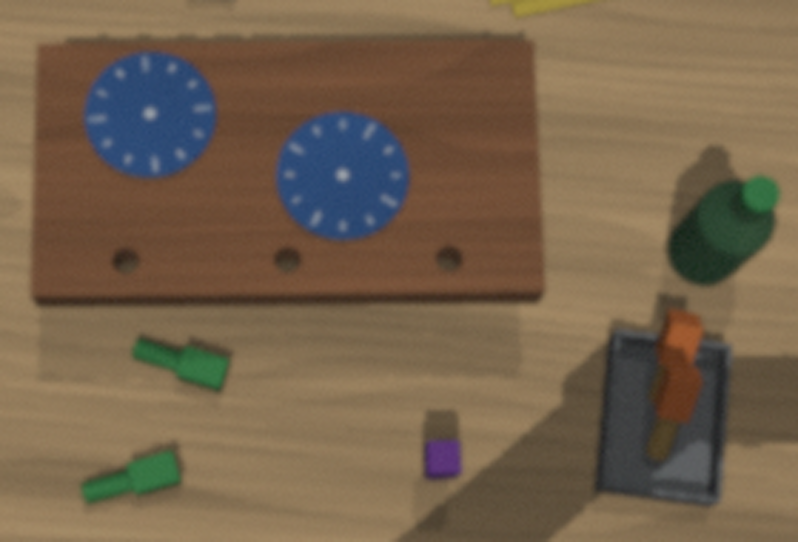

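Both dials lie blue side up on the riser at (47,124) and (-12,-50) mm. In the wrist view the far dog's head is at (344,92) over the tray's far wall, so I'll measure it across both views.

```bash
python3 - <<'E'
from h import *
pose=(np.array([0.36087766,-0.33882094,0.35965811]),Rot.from_quat([9.99699799e-01,-2.44917834e-02,8.15311869e-05,-6.75982096e-04]).as_matrix())
f=lambda a,b:(a/2.85+225-.3,b/2.85+135-.3)
def tri(pw,pt):
    o1,d1=ray("wrist",pw,pose); o2,d2=ray("top",f(*pt))
    d1/=np.linalg.norm(d1);d2/=np.linalg.norm(d2); s=np.linalg.lstsq(np.c_[d1,-d2],o2-o1,rcond=None)[0]
    a,b=o1+s[0]*d1,o2+s[1]*d2; return (a+b)/2,np.linalg.norm(a-b)
T=np.array([onz("wrist",p,.04,pose) for p in ((290,89),(392,91),(387,227),(290,226))]); c=T.mean(0); c[2]=0
print("tray",c,[np.linalg.norm(T[i]-T[i-1]).round(3) for i in range(4)])
ex=T[0]+T[1]-T[2]-T[3]; yaw=np.arctan2(ex[1],ex[0]); Rt=Rot.from_euler('z',yaw)
for n,pw,pt in (("far head",(344,91),(682,337)),("near head",(346,141),(679,392)),("near foot",(339,184),(660,447))):
    p,g=tri(pw,pt); print(n,Rt.inv().apply(p-c).round(4),"gap",round(g,4))
im=cv2.imread("pics/w7.png")[50:240,260:420]; cv2.imwrite("pics/w7c.png",cv2.resize(im,None,fx=3.1,fy=3.1,interpolation=cv2.INTER_CUBIC))
E
```

```text
tray [ 0.4038348 -0.362026   0.       ] [np.float64(0.147), np.float64(0.106), np.float64(0.148), np.float64(0.107)]
far head [ 0.0692 -0.0019  0.0619] gap 0.0014
near head [ 0.0192 -0.0053  0.0524] gap 0.0013
near foot [-0.0295  0.0003  0.0224] gap 0.0008
```

View pics/w7c.png

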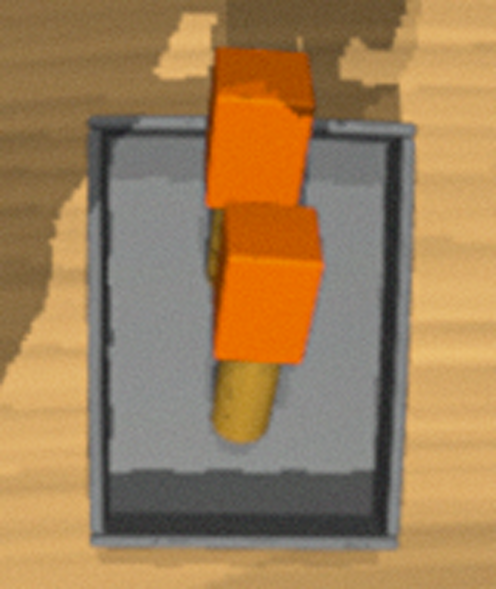

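The far dog's head is at x = 69 mm, so its middle is about 47 mm along the tray and about 40 mm up, which is within the limits and stable. The dials are flat and clear of each other, so I'm handing in.

```bash
python3 - <<'E'
from station import ticket
print(ticket.finish_job())
E
```

```text
the job is handed in; nothing more can be done
None
```

I handed in the job at about 106 s of the 210 s; no verdict came back. Both dogs are in the tray (tipped over when it was jolted, one leaning on its far wall), both dials lie blue face up on the riser, and the block, mallet and bottle were not touched.

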